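Clamp a tube offcut in the welding fixture with the removable crank

TASK

Clamp the tube offcut in the welding fixture: take the crank out of the tray, push it fully home on the square spindle and turn it clockwise, by feel, until the offcut is held firmly against the stop (about 20 N of clamping) without being squeezed hard. Then lift the crank off and stand it upright in the tray again, with the fixture left clamped and the other things on the table left alone.

Things in the scene. Friction and masses are not known exactly. Their poses are not given: they have to be found in the camera images.
- fixture: Clamping fixture fixed to the table: base plate 110 x 310 x 20 mm with a grey gearbox (88 x 90 mm, flat top 75 mm above the table) carrying the upright square spindle. Origin on the table surface under the spindle axis; z up; y points along the base plate from the gearbox to jaw, workpiece and stop. Only the spindle rises above 76 mm.
- spindle (a joint): Turn of the square spindle in rad, growing clockwise seen from above; starts at 0 to 0.4, ends at 3.4. It drives the jaw towards the stop, 18 mm per rad, and is self-locking: it stays where it is left. The jaw pad is sprung: once the workpiece is tight, each further 0.1 rad adds about 7 N of clamping.
- spindle_top (a point): Centre of the spindle's top end: a square steel bar 20 x 20 mm standing 40 mm out of the gearbox top (its last 3 mm are 17 mm square as a lead-in). x and y are square to the bar's flats and turn with it (along the fixture's x and y at joint value 0); z up.
- crank_hub (a point): Centre of the loose crank's hub, half-way up. Square steel sleeve, 36 x 36 mm outside, 46 mm high, its 21.6 mm square through-hole parallel to the faces (fits in any quarter turn); x points along the arm to the knob, z up. Arm 18 mm wide, 10 mm thick, top flush with the hub's. 0.5 kg. Stands on the hub's underside. Fully fitted, this point is 17 mm below spindle_top. Grip the faces square to y.
- crank_knob (a point): Centre of the crank's upright grip, 90 mm along the arm from the hub's axis, 50 mm above crank_hub: a free-spinning black sleeve, 26 mm wide, 50 mm high, from 2 mm above the arm. Turning needs about 7 N here while the jaw runs free or only pushes the workpiece along; once it is tight, the force rises by 1 N for each 5 N of clamping.
- work: Workpiece: offcut of rectangular steel tube standing on end on the base plate between jaw and stop, 60 (x) x 40 (y) x 50 mm high, wall 5 mm, open at the top. Origin in the centre of its underside. Starts loose: the jaw must travel 20 to 40 mm before it is tight.
- stop: Stop at the far end of the fixture, a fixed steel block 70 x 30 x 55 mm; origin and axes those of the fixture, but 20 mm above the table. It carries an adjusting screw with a face plate (60 x 40 mm) that the workpiece is pushed against; how far it stands out varies by 10 mm and is not reported.
- tray: Shallow grey steel tray fixed on the table, 210 (x) x 170 (y) x 17 mm high, walls and floor 5 mm thick. Origin in the centre of its underside.
- nozzle: Bystander: copper gas nozzle, a ring 24 mm wide and 25 mm high, standing in the tray. Origin at its underside.
- hammer: Bystander: hammer lying on the table. Origin at its underside.
- brush: Bystander: brush lying on the table. Origin at its underside.
- offcut: Bystander: steel flat 120 x 40 x 12 mm. Origin at its underside.
- paste: Bystander: white jar 70 mm wide and 70 mm high. Origin at its underside.
Mind the look-alikes: they are no part of the job. Of the things that look like the part that bears crank_hub, the middle-sized one is meant. What is shaped like the work but pink or purple is not meant.

How it is judged (in metres and radians):
On the way, in this order (a step that is already met when the one before it is completed fails the run):
1. the crank is fully home on the spindle (z of crank_hub in the frame of spindle_top below -0.012 m and horizontal distance between crank_hub and spindle_top below 0.004 m), for 0.2 s.
2. turned with the crank still fitted, the workpiece is clamped against the stop with more than 10 N (all of step 1 and contact force between stop and work above 10 N), for 0.3 s.
At the end, for the whole second after the job is handed in: The workpiece stands upright in the fixture, clamped against the stop with 10 to 32 N; the crank stands at rest, upright within 0.15 rad, with its hub inside the tray and on its floor (contact force between stop and work between 10 and 32 N and angle between work's own z axis and vertical below 0.1 rad and x of crank_hub in the frame of tray between -0.1 and 0.1 m and y of crank_hub in the frame of tray between -0.08 and 0.08 m and z of crank_hub in the frame of tray below 0.036 m and angle between crank_hub's own z axis and vertical below 0.15 rad and linear speed of crank below 0.02 m/s); the robot touches nothing.
It fails at once if the workpiece is squeezed against the stop with more than 40 N (contact force between stop and work above 40 N).
It fails at once if a bystander is moved by more than 30 mm (distance of any of nozzle, hammer, brush, offcut, paste from where it was at the start of the episode above 0.03 m).
It also fails if it takes over 72 s, if anything falls off the work surface, if the arm or the gripper's body presses on something with over 40 N, if the wrist force passes 120 N, or if a joint passes its speed limit or range.

ROBOT

A 6-joint arm with a two-finger parallel gripper is mounted at the origin on the work surface. World frame = base frame: x ahead of the robot, y to its left, z up, the work surface at z = 0. Lengths are in m, angles in degrees, forces in N, time in s.
With the tool pointing down it reaches from about 0.25 to 0.725 m from the base axis. Payload 9.7 kg.
Tool frame: the origin (TCP) lies at the very end of the fingers, on their centre line; the grasp point (between the pads) lies 19 mm behind it; z points along the fingers, y is the line along which they close (so a half turn about z gives the same grasp; the last joint's range is limited). The gripper opens to 85 mm and grips with 20 to 120 N. Pads are 22 mm wide; open, the fingers measure 114 mm over their backs; the gripper's body (76 mm by 85 mm) begins 54 mm behind the grasp point. The pads swing forward as they close: fully open they stand 13 mm farther back than shut.
Start: joints at [67.609, 4.979, 10.078, 95.1, 0, 90], TCP at [0.21, 0.509, 0.231] pointing down, gripper open.
Joint ranges: [-179.16, 179.16], [-48.56, 103.87], [-65.8, 70.77], [-126.05, 130.52], [-82.76, 87.17], [-180, 180]. Speed limits (degrees/s): [127.2, 127.2, 147.25, 180, 180, 180].

INTERFACE

Orientations are given as [roll, pitch, yaw] about the fixed x, y, z axes, in that order (R = Rz(yaw) Ry(pitch) Rx(roll)).
In Python, from workcell import telemetry, optics, workorder gives the robot as it stands.
- The arm moves only by the shell command python3 -m handwheel 'ROWS' [FORCE]. ROWS is JSON, a list of rows, each an object of numbers: "tx", "ty", "tz": the shift along the tool's x, y, z in m; "ax", "ay", "az": the turn, a rotation vector about the tool's x, y, z in degrees; "jaw": the gripper command: -1 is shut, 1 is fully open, values between are in proportion. A call has exactly 10 rows; each row shifts and turns the commanded pose from where the row before left it, along the tool's axes as they then stand; what a row does not reach is not made up. A row lasts 1/8 s, in which the tool goes at most 62.5 mm and 10.7 degrees, less where a joint would pass 70% of its speed; a pose out of reach is approached as far as the arm can. A call is refused whole if a number of a shift passes 0.0625 or a number of a turn 10.7, either way. A call with a gripper value outside its range is refused whole. The fingers move at their own pace and stop on an object; FORCE is the grip in N (left out, the last holds). Time passes only in rows, so rows that do not move let the fingers close, or fill a call up. It gives the time, the measured TCP pose, the force, the opening and the grip force at its end, in the units of the state.
- telemetry.get_obs(): the state, without advancing time (a new reading comes with each control period).
- optics.camera(name): name is "scene" or "top"; returns a dict with "color" (384x512x3 uint8, red, green, blue), "K" (3x3 intrinsics, pixels), "k1" (the pictures are not rectified: a ray, as slopes to the right and down, at radius r is drawn at 1 + k1 r^2 times it, then the intrinsics apply), "extrinsics" (4x4, takes a point from camera to world coordinates). Camera axes: x right, y down, z forward; pixel columns grow to the right and rows downward; lengths in m; the calibration is good to about 2 mm. A picture is of the moment at which its call begins. There is no depth.
- workorder.job_done(): hands the job in; it is judged then, once.
The state is a dict: "time": time; "q": joint angles; "qd": joint speeds; "joint_efforts": joint torques, N m; "ee_pos": TCP position; "tcp_rot": TCP orientation; "wrist_force": force on the tool from outside, world axes, zero at the start; "torque": the same for the moment, N m; "opening": finger opening in m; "grasp_force": force on a finger pad.
Only numpy, scipy, OpenCV 4.12 (cv2) and the standard library are available. Lean on these libraries where they do the work, as an engineer would, in place of code of your own. Each camera call takes 0.05 s, during which the arm holds its last target. There are 200 camera calls.

## Working session

There is one attempt and no reset: what is moved stays moved. The work goes in short steps, Python scripts to look and compute and a shell command to move; the robot and the scene stay as the last step left them, time stands still between calls to the robot, and variables do not carry over. Pictures are saved under pics/ and viewed, at most 10 in all, crops included, and the job is handed in when it is done.

```bash
mkdir -p pics; cat > h.py <<'E'
import numpy as np,cv2
from workcell import telemetry,optics,workorder
def shot(name,fn):
    c=optics.camera(name); np.savez('pics/%s.npz'%fn,**{k:np.array(c[k]) for k in c})
    cv2.imwrite('pics/%s.png'%fn,c['color'][:,:,::-1]); return c
def load(fn): return np.load('pics/%s.npz'%fn)
def ray(c,u,v):
    K=c['K'];k=float(c['k1']);d=np.array([(u-K[0,2])/K[0,0],(v-K[1,2])/K[1,1]]);s=d.copy()
    for _ in range(30): s=d/(1+k*(s@s))
    T=c['extrinsics'];r=T[:3,:3]@np.array([s[0],s[1],1]);return T[:3,3],r
def at(c,u,v,z):
    o,r=ray(c,u,v);return (o+r*(z-o[2])/r[2]).round(4)
def pix(c,p):
    T=c['extrinsics'];q=T[:3,:3].T@(np.array(p)-T[:3,3]);s=q[:2]/q[2];s=s*(1+float(c['k1'])*(s@s));K=c['K']
    return np.array([K[0,0]*s[0]+K[0,2],K[1,1]*s[1]+K[1,2]]).round(1)
def crop(fn,x,y,w,h,f,out):
    im=cv2.imread('pics/%s.png'%fn)[y:y+h,x:x+w]
    cv2.imwrite('pics/%s.png'%out,cv2.resize(im,None,fx=f,fy=f,interpolation=cv2.INTER_CUBIC))
E
python3 - <<'E'
from h import *
import cv2
a=shot('scene','s0');b=shot('top','t0')
for c in(a,b):print(c['K'],c['k1'],np.array(c['extrinsics']).round(3))
o=telemetry.get_obs();print(o)
crop('t0',0,0,512,384,1.5625,'t0b');crop('s0',0,0,512,384,1.5625,'s0b')
E
```

```text
[[400.54275055   0.         257.10406997]
 [  0.         400.54275055 192.65782119]
 [  0.           0.           1.        ]] -0.03431035894752771 [[ 0.652  0.501 -0.57   1.198]
 [ 0.758 -0.418  0.5   -0.572]
 [ 0.013 -0.758 -0.652  0.868]
 [ 0.     0.     0.     1.   ]]
[[470.49080758   0.         253.83256437]
 [  0.         470.49080758 198.65653104]
 [  0.           0.           1.        ]] -0.20061532729133025 [[ 1.00e-02 -9.92e-01  1.23e-01  3.47e-01]
 [-1.00e+00 -9.00e-03  9.00e-03  1.00e-03]
 [-7.00e-03 -1.23e-01 -9.92e-01  1.61e+00]
 [ 0.00e+00  0.00e+00  0.00e+00  1.00e+00]]
{'time': 0.1, 'q': array([6.76100504e+01, 5.00761377e+00, 1.00390976e+01, 9.51004712e+01,
       8.01683929e-04, 8.99997355e+01]), 'qd': array([ 0.00087292, -0.04049859,  0.06338733, -0.09154738, -0.07024305,
       -0.04870235]), 'joint_efforts': array([-7.80361079e-04, -5.21559477e+01,  4.65653658e+01,  1.60062534e-02,
        1.57180585e-05,  1.00747280e-05]), 'ee_pos': array([0.20941493, 0.50834224, 0.23065812]), 'tcp_rot': array([-1.79931013e+02, -8.02001779e-04,  1.57610314e+02]), 'wrist_force': array([-0.23669872,  0.00922379, -0.16290931]), 'torque': array([-0.01941097,  0.06072074, -0.0297024 ]), 'grasp_force': 0.0, 'opening': 0.08526532415655506}
```

View pics/t0b.png

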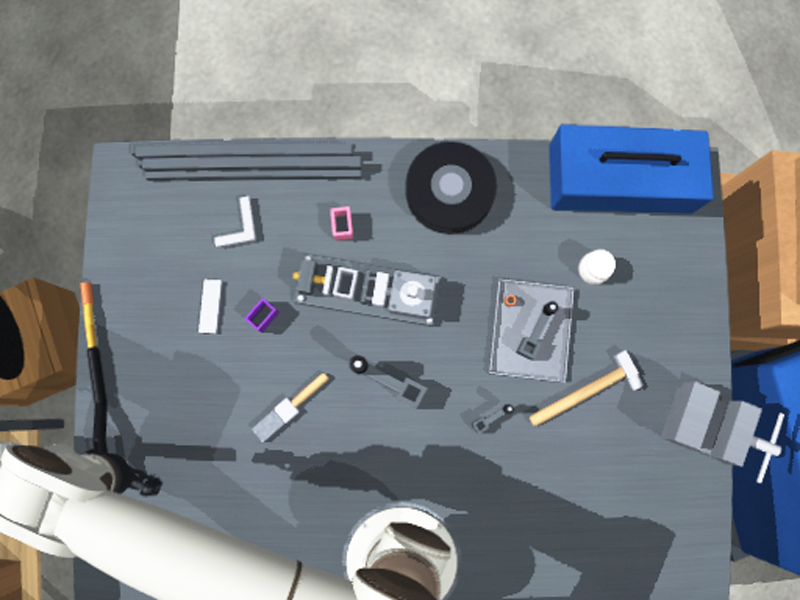

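View pics/s0b.png

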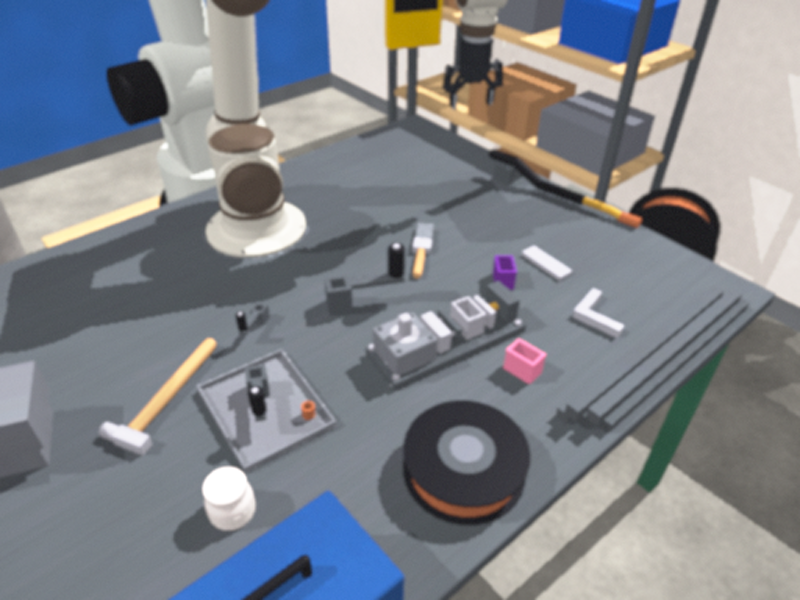

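The top view shows the crank in the tray (hub ~(530,346), knob ~(551,308)), the nozzle at (511,299) and the fixture's spindle at ~(413,290), with jaw, work and stop towards the left. The scene view shows the same layout, so I'll enlarge crops of it.

```bash
python3 - <<'E'
from h import *
crop('t0',175,150,200,100,4,'t0c');crop('s0',120,185,220,120,3.6,'s0c')
E
```

```text
(no output)
```

View pics/t0c.png

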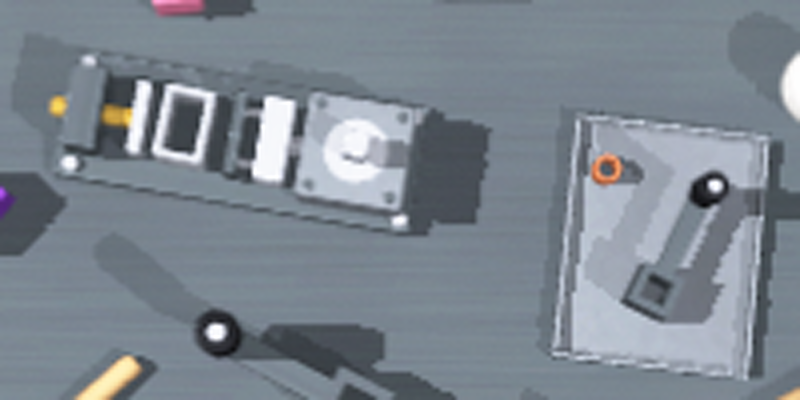

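View pics/s0c.png

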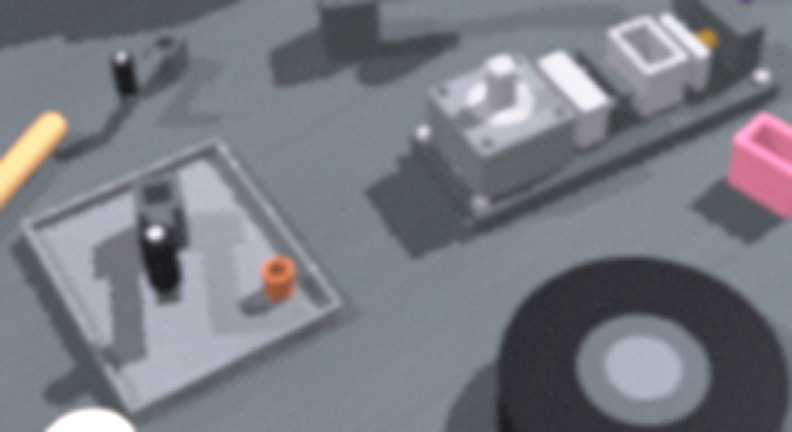

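The top crop shows the hub's top at crop (655,288), the knob top at (713,186), the gearbox screws at (320,100), (404,117), (391,199) and (307,184), and the spindle top at ~(358,143). The scene crop shows the hub top at ~(158,192), the knob top at (156,236) and the spindle top at ~(502,63).

```bash
python3 - <<'E'
from h import *
t=load('t0');s=load('s0')
T=lambda x,y,z:at(t,175+(x+.5)/4-.5,150+(y+.5)/4-.5,z)
S=lambda x,y,z:at(s,120+(x+.5)/3.6-.5,185+(y+.5)/3.6-.5,z)
h=T(655,288,.051);k=T(713,186,.103);print('hub',h,S(158,192,.051),'knob',k,S(156,236,.103))
d=k-h;print('yaw',np.degrees(np.arctan2(d[1],d[0])),np.hypot(*d[:2]))
sc=[T(x,y,.075) for x,y in((320,100),(404,117),(391,199),(307,184))];print(np.mean(sc,0));
for a,b in((1,0),(2,3)):
    e=sc[b]-sc[a];print('fix y dir',np.degrees(np.arctan2(e[1],e[0])))
for a,b in((1,2),(0,3)):
    e=sc[a]-sc[b];print('perp',np.degrees(np.arctan2(e[1],e[0])))
print('spindle',T(358,143,.115),S(502,63,.115))
p=[T(90,61,.02),T(70,163,.02),T(400,221,.02)];print('base screws',p);e=p[1]-p[2];print(np.degrees(np.arctan2(e[1],e[0])))
p=[T(575,115,.017),T(768,135,.017),T(747,378,.017),T(555,355,.017)];print('tray',p,np.mean(p,0));print('nozzle',T(606,169,.025))
p=[T(135,80,.06),T(170,85,.05),T(215,93,.05),T(155,157,.05),T(208,165,.05)];print(p)
# spindle tip crops hi-mag
crop('t0',247,170,36,32,12,'a');crop('s0',240,190,48,40,10,'b')
A=cv2.imread('pics/a.png');B=cv2.imread('pics/b.png');H=max(A.shape[0],B.shape[0])
im=np.zeros((H,A.shape[1]+B.shape[1]+0,3),np.uint8);im[:A.shape[0],:A.shape[1]]=A[:800];im[:B.shape[0],A.shape[1]:]=B;
cv2.imwrite('pics/ab.png',im[:, :]);print(im.shape)
E
```

```text
hub [ 0.4659 -0.2685  0.051 ] [ 0.4638 -0.2682  0.051 ] knob [ 0.5454 -0.3082  0.103 ] [ 0.5457 -0.3101  0.103 ]
yaw -26.53621586018025 0.08886135267932849
[ 0.57625  -0.017175  0.075   ]
fix y dir 78.94358701975176
fix y dir 80.30924836162478
perp -8.727277695172766
perp -8.107248035658028
spindle [ 0.5759 -0.0186  0.115 ] [ 0.5742 -0.0164  0.115 ]
base screws [array([0.6601, 0.2119, 0.02  ]), array([0.571 , 0.2267, 0.02  ]), array([ 0.5237, -0.0561,  0.02  ])]
80.50482659466087
tray [array([ 0.6172, -0.2066,  0.017 ]), array([ 0.6017, -0.3751,  0.017 ]), array([ 0.392 , -0.3533,  0.017 ]), array([ 0.411 , -0.1884,  0.017 ])] [ 0.505475 -0.28085   0.017   ]
nozzle [ 0.5694 -0.2318  0.025 ]
[array([0.6362, 0.1681, 0.06  ]), array([0.634 , 0.1394, 0.05  ]), array([0.6274, 0.1012, 0.05  ]), array([0.5725, 0.1507, 0.05  ]), array([0.5661, 0.106 , 0.05  ])]
(400, 912, 3)
```

View pics/ab.png

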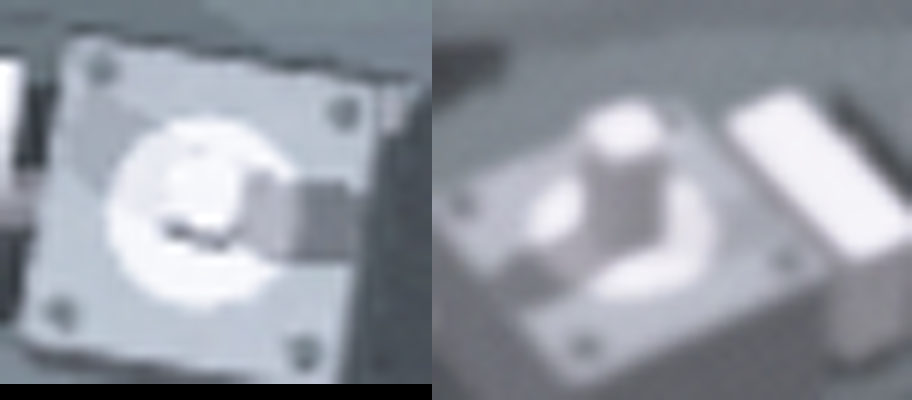

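The left half shows the spindle top at about (205,195) with its near bottom edge sloping ~15° against ~9° for the gearbox, so the joint starts at roughly 0.1 rad. Crank hub is at ≈ (0.465,-0.268) with yaw ≈ -27°, and the spindle at ≈ (0.575,-0.017). Moving towards the tray.

```bash
python3 -m handwheel '[{"tx":-0.0355,"ty":-0.0414,"jaw":1},{"tx":-0.0355,"ty":-0.0414,"jaw":1},{"tx":-0.0355,"ty":-0.0414,"jaw":1},{"tx":-0.0355,"ty":-0.0414,"jaw":1},{"tx":-0.0355,"ty":-0.0414,"jaw":1},{"tx":-0.0355,"ty":-0.0414,"jaw":1},{"tx":-0.0355,"ty":-0.0414,"jaw":1},{"tx":-0.0355,"ty":-0.0414,"jaw":1},{"tx":-0.0355,"ty":-0.0414,"jaw":1},{"tx":-0.0355,"ty":-0.0414,"jaw":1}]'
cat >> h.py <<'E'
def go(x,y,z,yaw,o=None):
    "total shift in present tool axes (at the commanded-down attitude) and az"
    o=o or telemetry.get_obs();p=o['ee_pos'];w=np.radians(o['tcp_rot'][2]);d=np.array([x,y,z])-p
    print('t %.2f'%o['time'],'pos',p.round(4),'rpy',np.round(o['tcp_rot'],2),'F',o['wrist_force'].round(1),'M',o['torque'].round(2),'q6 %.1f'%o['q'][5],'open %.4f'%o['opening'],'grip %.0f'%o['grasp_force'])
    print('tx %.4f ty %.4f tz %.4f az %.2f'%(d[0]*np.cos(w)+d[1]*np.sin(w),d[0]*np.sin(w)-d[1]*np.cos(w),-d[2],(o['tcp_rot'][2]-yaw+180)%360-180))
E
python3 -c "
from h import *
go(.465,-.2684,.231,153.2)"
```

```text
t 0.10 pos [0.2094 0.5083 0.2307] rpy [-179.93   -0.    157.61] F [-0.2  0.  -0.2] M [-0.02  0.06 -0.03] q6 90.0 open 0.0853 grip 0
tx -0.5322 ty -0.6208 tz -0.0003 az 4.41$[0]: bad value
```

```bash
python3 -m handwheel '[{"tx":-0.0355,"ty":-0.0414,"tz":0,"ax":0,"ay":0,"az":0,"jaw":1},{"tx":-0.0355,"ty":-0.0414,"tz":0,"ax":0,"ay":0,"az":0,"jaw":1},{"tx":-0.0355,"ty":-0.0414,"tz":0,"ax":0,"ay":0,"az":0,"jaw":1},{"tx":-0.0355,"ty":-0.0414,"tz":0,"ax":0,"ay":0,"az":0,"jaw":1},{"tx":-0.0355,"ty":-0.0414,"tz":0,"ax":0,"ay":0,"az":0,"jaw":1},{"tx":-0.0355,"ty":-0.0414,"tz":0,"ax":0,"ay":0,"az":0,"jaw":1},{"tx":-0.0355,"ty":-0.0414,"tz":0,"ax":0,"ay":0,"az":0,"jaw":1},{"tx":-0.0355,"ty":-0.0414,"tz":0,"ax":0,"ay":0,"az":0,"jaw":1},{"tx":-0.0355,"ty":-0.0414,"tz":0,"ax":0,"ay":0,"az":0,"jaw":1},{"tx":-0.0355,"ty":-0.0414,"tz":0,"ax":0,"ay":0,"az":0,"jaw":1}]'
python3 -c "
from h import *
go(.465,-.2684,.231,153.2)"
```

```text
time: 1.35
ee_pos: [0.3802, -0.0113, 0.2312]
tcp_rot: [180.0, 0.0, 157.6]
wrist_force: [2.0, 1.0, -0.1]
opening: 0.0854
grasp_force: 0.0
t 1.35 pos [ 0.3802 -0.0113  0.2312] rpy [1.7999e+02 2.0000e-02 1.5760e+02] F [ 2.   1.  -0.1] M [ 0.08 -0.    0.01] q6 20.7 open 0.0854 grip 0
tx -0.1764 ty -0.2054 tz 0.0002 az 4.40
```

```bash
python3 -m handwheel '[{"tx":-0.0354,"ty":-0.0414,"tz":0,"ax":0,"ay":0,"az":0,"jaw":0.5},{"tx":-0.0354,"ty":-0.0414,"tz":0,"ax":0,"ay":0,"az":0,"jaw":0.5},{"tx":-0.0354,"ty":-0.0414,"tz":0,"ax":0,"ay":0,"az":0,"jaw":0.5},{"tx":-0.0354,"ty":-0.0414,"tz":0,"ax":0,"ay":0,"az":0,"jaw":0.5},{"tx":-0.0354,"ty":-0.0414,"tz":0,"ax":0,"ay":0,"az":0,"jaw":0.5},{"tx":0,"ty":0,"tz":0.02,"ax":0,"ay":0,"az":4.4,"jaw":0.5},{"tx":0,"ty":0,"tz":0.05,"ax":0,"ay":0,"az":0,"jaw":0.5},{"tx":0,"ty":0,"tz":0.04,"ax":0,"ay":0,"az":0,"jaw":0.5},{"tx":0,"ty":0,"tz":0,"ax":0,"ay":0,"az":0,"jaw":0.5},{"tx":0,"ty":0,"tz":0,"ax":0,"ay":0,"az":0,"jaw":0.5}]'
python3 -c "
from h import *
go(.465,-.2684,.014,153.2)
shot('top','t1');c=load('t1');print(pix(c,(.465,-.2684,.051)))
crop('t1',300,175,80,75,8,'t1c')"
```

```text
time: 2.6
ee_pos: [0.4653, -0.2685, 0.1229]
tcp_rot: [-180.0, 0.1, 153.2]
wrist_force: [0.2, -0.1, 0.5]
opening: 0.0639
grasp_force: 0.0
t 2.60 pos [ 0.4653 -0.2685  0.1229] rpy [-1.8000e+02  8.0000e-02  1.5321e+02] F [ 0.2 -0.1  0.5] M [ 0.05 -0.01  0.02] q6 -3.2 open 0.0639 grip 0
tx 0.0003 ty -0.0000 tz 0.1089 az 0.01
[338.4 221.9]
```

View pics/t1c.png

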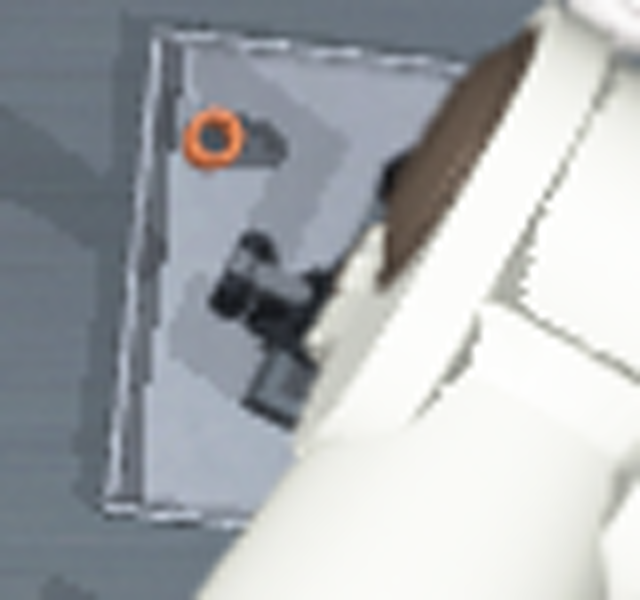

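The arm hides most of the hub. Only its lower-left corner (~(270,400)) and one finger (~(235,280)) show, and they agree with the estimate. I'll go down and grip.

```bash
python3 -m handwheel '[{"tx":0,"ty":0,"tz":0.04,"ax":0,"ay":0,"az":0,"jaw":0.5},{"tx":0,"ty":0,"tz":0.04,"ax":0,"ay":0,"az":0,"jaw":0.5},{"tx":0,"ty":0,"tz":0.02,"ax":0,"ay":0,"az":0,"jaw":0.5},{"tx":0,"ty":0,"tz":0.009,"ax":0,"ay":0,"az":0,"jaw":0.5},{"tx":0,"ty":0,"tz":0,"ax":0,"ay":0,"az":0,"jaw":-1},{"tx":0,"ty":0,"tz":0,"ax":0,"ay":0,"az":0,"jaw":-1},{"tx":0,"ty":0,"tz":0,"ax":0,"ay":0,"az":0,"jaw":-1},{"tx":0,"ty":0,"tz":0,"ax":0,"ay":0,"az":0,"jaw":-1},{"tx":0,"ty":0,"tz":0,"ax":0,"ay":0,"az":0,"jaw":-1},{"tx":0,"ty":0,"tz":0,"ax":0,"ay":0,"az":0,"jaw":-1}]' 70
python3 -c "
from h import *
go(.465,-.2684,.014,153.2)"
```

```text
time: 3.9
ee_pos: [0.4658, -0.2689, 0.0141]
tcp_rot: [-180.0, 0.2, 153.2]
wrist_force: [-1.4, 0.1, 6.5]
opening: 0.0357
grasp_force: 71.4
t 3.90 pos [ 0.4658 -0.2689  0.0141] rpy [-1.7999e+02  1.6000e-01  1.5321e+02] F [-1.4  0.1  6.5] M [0.06 0.15 0.01] q6 -3.2 open 0.0357 grip 71
tx 0.0009 ty 0.0001 tz 0.0001 az 0.01
```

```bash
python3 -m handwheel '[{"tx":0,"ty":0,"tz":-0.02,"ax":0,"ay":0,"az":0,"jaw":-1},{"tx":0,"ty":0,"tz":-0.05,"ax":0,"ay":0,"az":0,"jaw":-1},{"tx":0,"ty":0,"tz":-0.05,"ax":0,"ay":0,"az":0,"jaw":-1},{"tx":0.0026,"ty":0.0456,"tz":-0.02,"ax":0,"ay":0,"az":0,"jaw":-1},{"tx":0.0026,"ty":0.0456,"tz":0,"ax":0,"ay":0,"az":0,"jaw":-1},{"tx":0.0026,"ty":0.0456,"tz":0,"ax":0,"ay":0,"az":0,"jaw":-1},{"tx":0.0026,"ty":0.0456,"tz":0,"ax":0,"ay":0,"az":0,"jaw":-1},{"tx":0.0026,"ty":0.0456,"tz":0,"ax":0,"ay":0,"az":0,"jaw":-1},{"tx":0.0025,"ty":0.0454,"tz":0,"ax":0,"ay":0,"az":0,"jaw":-1},{"tx":0,"ty":0,"tz":0,"ax":0,"ay":0,"az":-10.7,"jaw":-1}]'
python3 - <<'E'
from h import *
go(.575,-.0175,.154,164)
c=shot('scene','s2');
# previews: hub corners if centred on tool
p=telemetry.get_obs()['ee_pos'];print('hub ctr top',pix(c,p+[0,0,.014+.023]),'spindle top',pix(c,(.575,-.0175,.115)))
crop('s2',200,120,130,110,6,'s2c')
E
```

```text
time: 5.15
ee_pos: [0.5747, -0.0144, 0.1515]
tcp_rot: [180.0, -0.1, 164.3]
wrist_force: [0.2, -1.3, -5.4]
opening: 0.0353
grasp_force: 72.4
t 5.15 pos [ 0.5747 -0.0144  0.1515] rpy [ 1.7998e+02 -8.0000e-02  1.6426e+02] F [ 0.2 -1.3 -5.4] M [-0.04  0.17  0.03] q6 14.3 open 0.0353 grip 72
tx -0.0011 ty -0.0029 tz -0.0025 az 0.26
hub ctr top [259.7 181.7] spindle top [259.  202.5]
```

View pics/s2c.png

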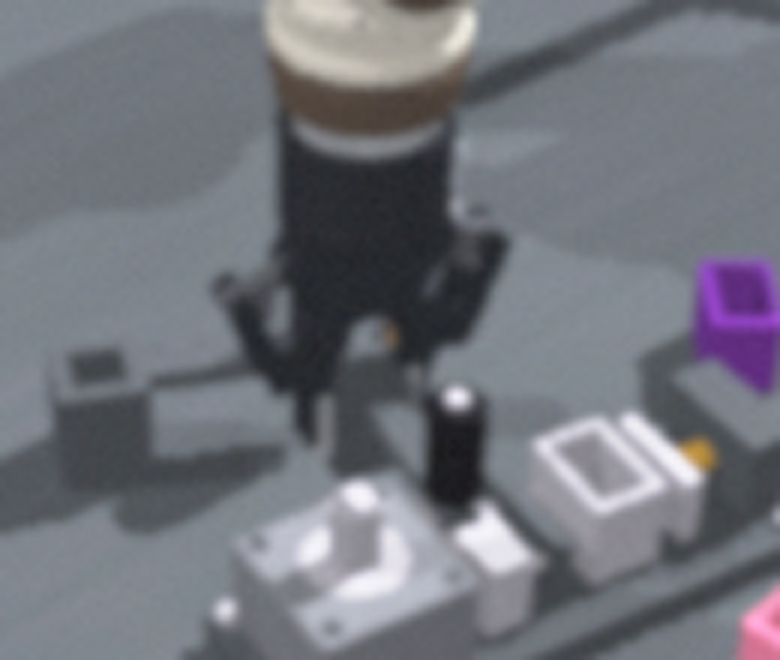

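The hub hangs just above the spindle: knob top at crop (457,397), spindle top centre at ~(357,496), with the bar's silhouette running from ~x=331 to x=380. I'll compute the hub's offset and the spindle angle from these.

```bash
python3 - <<'E'
from h import *
from scipy.optimize import minimize
c=load('s2');S=lambda x,y,z:at(c,200+(x+.5)/6-.5,120+(y+.5)/6-.5,z)
p=np.array([.5747,-.0144,.1515]);w=np.radians(-15.74);ex=np.array([np.cos(w),np.sin(w),0])
k=S(457,397,.2405);print('knob',k,'from hub',(k-p)[:2],'along',(k-p)@ex,'across',(k-p)@[-np.sin(w),np.cos(w),0])
print('spindle',S(357,496,.115))
# spindle fit in clean pictures t0,s0: x,y,angle maximizing edge contrast along model outline
g={}
for n in('t0','s0'):
    im=cv2.GaussianBlur(load(n)['color'].astype(np.float32).mean(2),(0,0),.7);g[n]=im
def corners(x,y,a,z,h): 
    return [np.array([x,y,z])+h*np.array([np.cos(a+q),np.sin(a+q),0])*2**.5 for q in np.pi/4+np.arange(4)*np.pi/2]
def regions(c,x,y,a):
    b=[pix(c,q) for q in corners(x,y,a,.075,.01)];t=[pix(c,q) for q in corners(x,y,a,.112,.01)];u=[pix(c,q) for q in corners(x,y,a,.115,.0085)]
    cam=c['extrinsics'][:3,3];F=[u]
    for i in range(4):
        n=np.array([np.cos(a+np.pi/2*(i+1)),np.sin(a+np.pi/2*(i+1))])  # face between corner i and i+1
        if n@(cam[:2]-[x,y])>.01: F.append([b[i],b[(i+1)%4],t[(i+1)%4],t[i]])
    return F
C={n:{k:load(n)[k] for k in('K','k1','extrinsics')} for n in g}
def cost(x,y,a,verb=0):
    J=0
    for n in g:
        lab=np.full((384*1,512),0,np.uint8)
        W=8;u0,v0=pix(C[n],(x0,y0,.095)).astype(int)-12
        cr=cv2.resize(g[n][v0:v0+24,u0:u0+24],None,fx=W,fy=W,interpolation=cv2.INTER_CUBIC)
        for f in regions(C[n],x,y,a):
            m=np.zeros(cr.shape,np.uint8);cv2.fillPoly(m,[np.int32((np.array(f)-[u0,v0]+.5)*W-.5)],1)
            v=cr[m>0]; J+= ((v-np.median(v))**2).clip(0,900).sum()/W**2 -  len(v)/W**2*120
    return J
x0,y0=.575,-.0175
R=[]
for a in range(-45,10,3):
    best=min((cost(x,y,np.radians(a)),x,y) for x in np.arange(.571,.5795,.001) for y in np.arange(-.021,-.0125,.001));R.append((a,)+best)
for r in R: print(r[0],np.round(r[1:],4))
E
```

```text
knob [ 0.6589 -0.0382  0.2405] from hub [ 0.0842 -0.0238] along 0.087499003356359 across -6.642020689946283e-05
spindle [ 0.5746 -0.0167  0.115 ]
-45 [ 5.3501943e+03  5.7600000e-01 -1.7000000e-02]
-42 [ 4.8957915e+03  5.7600000e-01 -1.7000000e-02]
-39 [ 4.8206177e+03  5.7500000e-01 -1.8000000e-02]
-36 [ 5.0259668e+03  5.7500000e-01 -1.8000000e-02]
-33 [ 5.279125e+03  5.750000e-01 -1.900000e-02]
-30 [ 6.1496777e+03  5.7500000e-01 -1.9000000e-02]
-27 [ 6.4466694e+03  5.7500000e-01 -1.9000000e-02]
-24 [ 8.5000254e+03  5.7500000e-01 -1.9000000e-02]
-21 [ 9.4048223e+03  5.7500000e-01 -1.9000000e-02]
-18 [ 1.1487707e+04  5.7500000e-01 -1.9000000e-02]
-15 [ 1.26618145e+04  5.75000000e-01 -1.90000000e-02]
-12 [ 1.41899014e+04  5.76000000e-01 -1.90000000e-02]
-9 [ 1.61242734e+04  5.75000000e-01 -1.90000000e-02]
-6 [ 1.66780605e+04  5.76000000e-01 -1.90000000e-02]
-3 [ 1.77805586e+04  5.76000000e-01 -1.80000000e-02]
0 [ 1.82710234e+04  5.75000000e-01 -1.80000000e-02]
3 [ 1.9067207e+04  5.7500000e-01 -1.8000000e-02]
6 [ 1.92660781e+04  5.75000000e-01 -1.80000000e-02]
9 [ 1.94484707e+04  5.75000000e-01 -1.80000000e-02]
```

```bash
python3 - <<'E'
from h import *
rows=[]
def corners(x,y,a,z,h): return [np.array([x,y,z])+h*np.array([np.cos(a+q),np.sin(a+q),0])*2**.5 for q in np.pi/4+np.arange(4)*np.pi/2]
for n in('t0','s0'):
    c={k:load(n)[k] for k in('K','k1','extrinsics','color')};x,y=(.5755,-.018) if n=='t0' else(.5748,-.0168)
    W=15;N=17;u0,v0=(np.round(pix(c,(x,y,.095)))-N//2).astype(int)
    im=c['color'][v0:v0+N,u0:u0+N,::-1].astype(float);im=(255*((im-im.min())/(im.max()-im.min()))**1.5).astype(np.uint8)
    im=cv2.resize(im,None,fx=W,fy=W,interpolation=cv2.INTER_CUBIC);ps=[im]
    for a in(-16,-32):
        o=im.copy()
        B,T,U=[[np.int32((pix(c,q)-[u0,v0]+.5)*W) for q in corners(x,y,np.radians(a),z,h)] for z,h in((.075,.01),(.112,.01),(.115,.0085))]
        for P,col in((B,(0,0,255)),(T,(0,160,0)),(U,(255,0,0))): cv2.polylines(o,[np.array(P)],True,col,1)
        for i in range(4): cv2.line(o,tuple(map(int,B[i])),tuple(map(int,T[i])),(0,0,255),1)
        ps.append(o)
    rows.append(np.hstack(ps))
im=np.vstack(rows);print(im.shape);cv2.imwrite('pics/sp.png',im)
E
```

```text
(510, 765, 3)
```

View pics/sp.png

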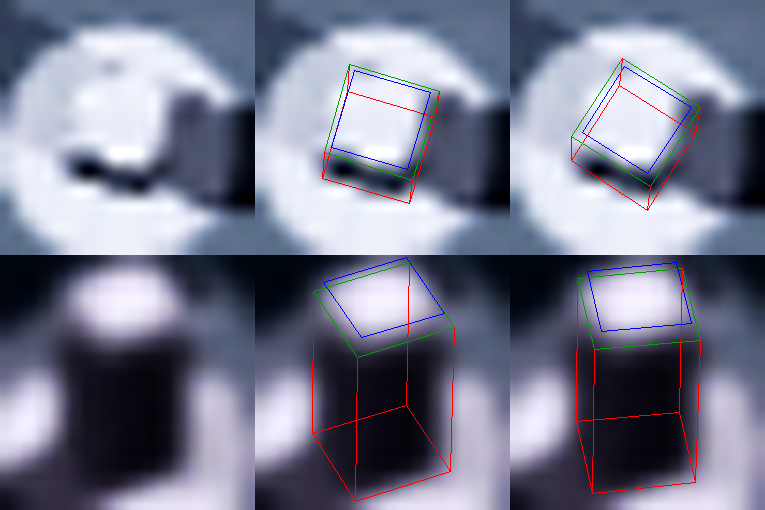

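```bash
python3 - <<'E'
from h import *
s=load('s0')['color'].astype(int).sum(2)//3;t=load('t0')['color'].astype(int).sum(2)//3
c={k:load('s0')[k] for k in('K','k1','extrinsics')};print(pix(c,(.5748,-.0168,.095)),pix(c,(.5748,-.0168,.115)))
print(s[198:219,251:269])
c={k:load('t0')[k] for k in('K','k1','extrinsics')};print(pix(c,(.5755,-.018,.115)))
print(t[178:194,256:274])
E
```

```text
[259.  207.5] [259.1 202.3]
[[136 134 137 136 135 138 137 137 136 136 137 137 138 137 138 136 137 135]
 [135 136 134 135 136 138 141 147 154 156 151 146 145 145 141 138 135 136]
 [136 137 137 140 145 158 171 189 201 199 184 163 158 159 152 142 137 137]
 [135 135 138 149 171 197 219 231 236 233 221 185 163 162 165 152 141 143]
 [137 138 143 164 194 225 237 243 244 244 236 211 175 167 176 168 152 150]
 [139 145 157 176 200 224 239 244 245 243 237 221 195 188 189 181 168 156]
 [154 165 176 185 191 206 228 237 236 232 222 206 199 200 197 190 178 166]
 [174 181 186 182 175 180 198 208 208 197 185 177 181 192 192 191 186 176]
 [190 190 190 179 163 159 168 173 165 159 155 155 167 186 192 193 191 186]
 [194 199 201 188 163 152 152 152 148 143 143 151 173 194 199 194 192 190]
 [205 218 225 210 172 152 149 144 142 140 140 153 187 215 218 206 196 191]
 [222 234 237 223 180 154 148 145 143 140 141 155 193 226 230 219 200 189]
 [235 242 241 226 179 154 149 144 143 138 139 155 192 226 230 223 204 187]
 [240 244 239 220 176 155 149 146 142 140 140 156 191 222 229 225 214 192]
 [239 239 229 201 167 
[... 1018 characters left out ...]
198 204 240 224 196 196]
 [212 234 236 235 238 245 248 248 248 248 245 199 175 184 199 179 148 141]
 [227 238 236 235 233 243 247 247 247 247 240 195 180 185 185 167 136 124]
 [241 241 236 235 241 241 246 248 248 247 230 192 184 185 185 168 137 125]
 [241 248 246 239 212 193 208 248 250 244 204 180 185 186 185 167 138 125]
 [241 248 247 246 216 149 144 174 183 189 164 175 185 185 186 159 134 127]
 [229 245 248 247 245 244 232 193 173 154 205 201 186 185 187 152 127 126]
 [203 240 247 248 248 248 246 245 245 244 245 245 218 185 171 141 126 124]
 [199 227 244 247 248 248 247 248 248 248 248 248 246 240 214 192 188 186]
 [197 202 228 245 248 248 247 248 248 248 248 249 238 218 202 198 196 195]]
```

The top view supports a spindle yaw of about -16° and the scene view a more clockwise one, so I'll settle it by feel. I'll centre the hub over the spindle and lower it to just above the bar.

```bash
python3 -m handwheel '[{"tx":-0.0029,"ty":-0.0029,"tz":0,"ax":0,"ay":0,"az":0,"jaw":-1},{"tx":0,"ty":0,"tz":0.02,"ax":0,"ay":0,"az":2,"jaw":-1},{"tx":0,"ty":0,"tz":0.005,"ax":0,"ay":0,"az":0,"jaw":-1},{"tx":0,"ty":0,"tz":0,"ax":0,"ay":0,"az":0,"jaw":-1},{"tx":0,"ty":0,"tz":0,"ax":0,"ay":0,"az":0,"jaw":-1},{"tx":0,"ty":0,"tz":0,"ax":0,"ay":0,"az":0,"jaw":-1},{"tx":0,"ty":0,"tz":0,"ax":0,"ay":0,"az":0,"jaw":-1},{"tx":0,"ty":0,"tz":0,"ax":0,"ay":0,"az":0,"jaw":-1},{"tx":0,"ty":0,"tz":0,"ax":0,"ay":0,"az":0,"jaw":-1},{"tx":0,"ty":0,"tz":0,"ax":0,"ay":0,"az":0,"jaw":-1}]'
python3 - <<'E'
from h import *
go(.5767,-.018,.118,162)
E
```

```text
time: 6.45
ee_pos: [0.5762, -0.0208, 0.1273]
tcp_rot: [-180.0, -0.0, 161.9]
wrist_force: [-0.4, 0.4, -5.5]
opening: 0.0352
grasp_force: 72.4
t 6.45 pos [ 0.5762 -0.0208  0.1273] rpy [-180.     -0.    161.91] F [-0.4  0.4 -5.5] M [ 0.03  0.04 -0.01] q6 16.0 open 0.0352 grip 72
tx 0.0004 ty 0.0028 tz 0.0093 az -0.09
```

```bash
python3 -m handwheel '[{"tx":0.0004,"ty":0.0028,"tz":0,"ax":0,"ay":0,"az":0,"jaw":-1},{"tx":0,"ty":0,"tz":0,"ax":0,"ay":0,"az":0,"jaw":-1},{"tx":0,"ty":0,"tz":0,"ax":0,"ay":0,"az":0,"jaw":-1},{"tx":0,"ty":0,"tz":0.003,"ax":0,"ay":0,"az":0,"jaw":-1},{"tx":0,"ty":0,"tz":0.002,"ax":0,"ay":0,"az":0,"jaw":-1},{"tx":0,"ty":0,"tz":0.002,"ax":0,"ay":0,"az":0,"jaw":-1},{"tx":0,"ty":0,"tz":0.001,"ax":0,"ay":0,"az":0,"jaw":-1},{"tx":0,"ty":0,"tz":0.001,"ax":0,"ay":0,"az":0,"jaw":-1},{"tx":0,"ty":0,"tz":0,"ax":0,"ay":0,"az":0,"jaw":-1},{"tx":0,"ty":0,"tz":0,"ax":0,"ay":0,"az":0,"jaw":-1}]'
python3 - <<'E'
from h import *
go(.5767,-.018,.118,162)
E
```

```text
time: 7.7
ee_pos: [0.5765, -0.0176, 0.118]
tcp_rot: [180.0, -0.0, 161.9]
wrist_force: [-1.5, 5.0, -4.2]
opening: 0.0352
grasp_force: 72.7
t 7.70 pos [ 0.5765 -0.0176  0.118 ] rpy [ 1.7997e+02 -4.0000e-02  1.6193e+02] F [-1.5  5.  -4.2] M [1.16 0.33 0.04] q6 16.3 open 0.0352 grip 73
tx -0.0003 ty -0.0003 tz 0.0000 az -0.07
```

```bash
python3 -m handwheel '[{"tx":0,"ty":0.001,"tz":0,"ax":0,"ay":0,"az":0,"jaw":-1},{"tx":0,"ty":0,"tz":0,"ax":0,"ay":0,"az":0,"jaw":-1},{"tx":0,"ty":0,"tz":0.001,"ax":0,"ay":0,"az":0,"jaw":-1},{"tx":0,"ty":0,"tz":0.001,"ax":0,"ay":0,"az":0,"jaw":-1},{"tx":0,"ty":0,"tz":0.001,"ax":0,"ay":0,"az":0,"jaw":-1},{"tx":0,"ty":0,"tz":0.001,"ax":0,"ay":0,"az":0,"jaw":-1},{"tx":0,"ty":0,"tz":0.001,"ax":0,"ay":0,"az":0,"jaw":-1},{"tx":0,"ty":0,"tz":0.001,"ax":0,"ay":0,"az":0,"jaw":-1},{"tx":0,"ty":0,"tz":0,"ax":0,"ay":0,"az":0,"jaw":-1},{"tx":0,"ty":0,"tz":0,"ax":0,"ay":0,"az":0,"jaw":-1}]'
python3 - <<'E'
from h import *
go(.5767,-.018,.084,162)
E
```

```text
time: 8.95
ee_pos: [0.5767, -0.0171, 0.1121]
tcp_rot: [-180.0, -0.0, 161.9]
wrist_force: [-5.9, 0.7, -3.7]
opening: 0.0356
grasp_force: 72.6
t 8.95 pos [ 0.5767 -0.0171  0.1121] rpy [-1.7999e+02 -4.0000e-02  1.6191e+02] F [-5.9  0.7 -3.7] M [0.43 1.17 0.09] q6 16.4 open 0.0356 grip 73
tx -0.0003 ty -0.0009 tz 0.0281 az -0.09
```

It's going on: 12 mm engaged with low force, so the angle is right. I'll ease the side force and go down.

```bash
python3 -m handwheel '[{"tx":0.001,"ty":0,"tz":0,"ax":0,"ay":0,"az":0,"jaw":-1},{"tx":0,"ty":0,"tz":0.003,"ax":0,"ay":0,"az":0,"jaw":-1},{"tx":0,"ty":0,"tz":0.003,"ax":0,"ay":0,"az":0,"jaw":-1},{"tx":0,"ty":0,"tz":0.003,"ax":0,"ay":0,"az":0,"jaw":-1},{"tx":0,"ty":0,"tz":0.003,"ax":0,"ay":0,"az":0,"jaw":-1},{"tx":0,"ty":0,"tz":0.003,"ax":0,"ay":0,"az":0,"jaw":-1},{"tx":0,"ty":0,"tz":0.003,"ax":0,"ay":0,"az":0,"jaw":-1},{"tx":0,"ty":0,"tz":0.003,"ax":0,"ay":0,"az":0,"jaw":-1},{"tx":0,"ty":0,"tz":0.002,"ax":0,"ay":0,"az":0,"jaw":-1},{"tx":0,"ty":0,"tz":0,"ax":0,"ay":0,"az":0,"jaw":-1}]'
python3 - <<'E'
from h import *
go(.5767,-.018,.084,162)
E
```

```text
time: 10.2
ee_pos: [0.5761, -0.0169, 0.0891]
tcp_rot: [-180.0, 0.0, 161.9]
wrist_force: [1.7, -2.4, -5.6]
opening: 0.0352
grasp_force: 72.5
t 10.20 pos [ 0.5761 -0.0169  0.0891] rpy [-179.99    0.    161.91] F [ 1.7 -2.4 -5.6] M [-0.43 -0.45  0.04] q6 16.4 open 0.0352 grip 73
tx -0.0009 ty -0.0009 tz 0.0051 az -0.09
```

```bash
python3 -m handwheel '[{"tx":0,"ty":0,"tz":0.002,"ax":0,"ay":0,"az":0,"jaw":-1},{"tx":0,"ty":0,"tz":0.002,"ax":0,"ay":0,"az":0,"jaw":-1},{"tx":0,"ty":0,"tz":0.001,"ax":0,"ay":0,"az":0,"jaw":-1},{"tx":0,"ty":0,"tz":0.0005,"ax":0,"ay":0,"az":0,"jaw":-1},{"tx":0,"ty":0,"tz":0,"ax":0,"ay":0,"az":0,"jaw":-1},{"tx":0,"ty":0,"tz":0,"ax":0,"ay":0,"az":3,"jaw":-1},{"tx":0,"ty":0,"tz":0,"ax":0,"ay":0,"az":3,"jaw":-1},{"tx":0,"ty":0,"tz":0,"ax":0,"ay":0,"az":3,"jaw":-1},{"tx":0,"ty":0,"tz":0,"ax":0,"ay":0,"az":3,"jaw":-1},{"tx":0,"ty":0,"tz":0,"ax":0,"ay":0,"az":0,"jaw":-1}]'
python3 - <<'E'
from h import *
go(.5761,-.0169,.084,150)
E
```

```text
time: 11.45
ee_pos: [0.5762, -0.017, 0.0841]
tcp_rot: [-180.0, 0.0, 149.9]
wrist_force: [-0.3, -5.0, 0.4]
opening: 0.0351
grasp_force: 73.2
t 11.45 pos [ 0.5762 -0.017   0.0841] rpy [-1.7999e+02  4.0000e-02  1.4994e+02] F [-0.3 -5.   0.4] M [-0.9  -0.06  0.23] q6 28.4 open 0.0351 grip 73
tx 0.0001 ty 0.0001 tz 0.0001 az -0.06
```

Seated: the TCP is at 0.084 as predicted and the weight is carried. Now turning clockwise; the first 60° is certainly free travel.

```bash
python3 -m handwheel '[{"tx":0,"ty":-0.0005,"tz":0.0005,"ax":0,"ay":0,"az":5,"jaw":-1},{"tx":0,"ty":0,"tz":0,"ax":0,"ay":0,"az":5,"jaw":-1},{"tx":0,"ty":0,"tz":0,"ax":0,"ay":0,"az":5,"jaw":-1},{"tx":0,"ty":0,"tz":0,"ax":0,"ay":0,"az":5,"jaw":-1},{"tx":0,"ty":0,"tz":0,"ax":0,"ay":0,"az":5,"jaw":-1},{"tx":0,"ty":0,"tz":0,"ax":0,"ay":0,"az":5,"jaw":-1},{"tx":0,"ty":0,"tz":0,"ax":0,"ay":0,"az":5,"jaw":-1},{"tx":0,"ty":0,"tz":0,"ax":0,"ay":0,"az":5,"jaw":-1},{"tx":0,"ty":0,"tz":0,"ax":0,"ay":0,"az":0,"jaw":-1},{"tx":0,"ty":0,"tz":0,"ax":0,"ay":0,"az":0,"jaw":-1}]'
python3 - <<'E'
from h import *
go(.5761,-.0169,.084,110)
c=shot('top','t3');
E
```

```text
time: 12.7
ee_pos: [0.5761, -0.0172, 0.0841]
tcp_rot: [179.9, 0.0, 110.1]
wrist_force: [-1.9, -1.8, 6.2]
opening: 0.0349
grasp_force: 73.8
t 12.70 pos [ 0.5761 -0.0172  0.0841] rpy [1.7994e+02 1.0000e-02 1.1006e+02] F [-1.9 -1.8  6.2] M [-0.52  0.3  -0.03] q6 68.2 open 0.0349 grip 74
tx 0.0002 ty 0.0001 tz 0.0001 az 0.06
```

```bash
python3 -m handwheel '[{"tx":0,"ty":0,"tz":0,"ax":0,"ay":0,"az":1,"jaw":-1},{"tx":0,"ty":0,"tz":0,"ax":0,"ay":0,"az":1,"jaw":-1},{"tx":0,"ty":0,"tz":0,"ax":0,"ay":0,"az":1,"jaw":-1},{"tx":0,"ty":0,"tz":0,"ax":0,"ay":0,"az":1,"jaw":-1},{"tx":0,"ty":0,"tz":0,"ax":0,"ay":0,"az":1,"jaw":-1},{"tx":0,"ty":0,"tz":0,"ax":0,"ay":0,"az":1,"jaw":-1},{"tx":0,"ty":0,"tz":0,"ax":0,"ay":0,"az":1,"jaw":-1},{"tx":0,"ty":0,"tz":0,"ax":0,"ay":0,"az":1,"jaw":-1},{"tx":0,"ty":0,"tz":0,"ax":0,"ay":0,"az":1,"jaw":-1},{"tx":0,"ty":0,"tz":0,"ax":0,"ay":0,"az":1,"jaw":-1}]'
python3 - <<'E'
from h import *
go(.5761,-.0169,.084,100)
crop('t3',170,135,130,75,6,'t3c')
E
```

```text
time: 14.0
ee_pos: [0.5761, -0.0172, 0.0841]
tcp_rot: [179.9, 0.0, 100.1]
wrist_force: [-1.8, -2.5, 5.5]
opening: 0.0353
grasp_force: 74.0
t 14.00 pos [ 0.5761 -0.0172  0.0841] rpy [1.7994e+02 1.0000e-02 1.0009e+02] F [-1.8 -2.5  5.5] M [-0.6   0.34  0.75] q6 78.2 open 0.0353 grip 74
tx 0.0003 ty 0.0001 tz 0.0001 az 0.09
```

View pics/t3c.png

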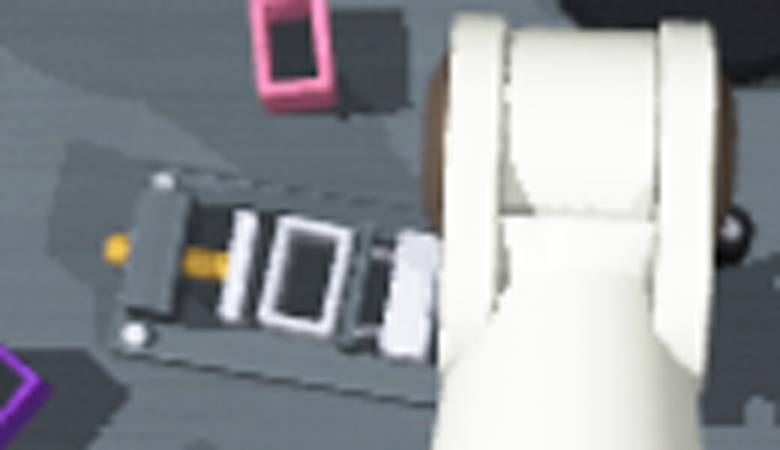

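The picture at yaw 110° shows the work (crop x 262–352) with small gaps to the pad (~358) and to the stop plate (~250), so it should be tight within about 25°. Continuing at a steady 1° per row to feel for the torque rise.

```bash
python3 -m handwheel '[{"tx":0,"ty":0,"tz":0,"ax":0,"ay":0,"az":1,"jaw":-1},{"tx":0,"ty":0,"tz":0,"ax":0,"ay":0,"az":1,"jaw":-1},{"tx":0,"ty":0,"tz":0,"ax":0,"ay":0,"az":1,"jaw":-1},{"tx":0,"ty":0,"tz":0,"ax":0,"ay":0,"az":1,"jaw":-1},{"tx":0,"ty":0,"tz":0,"ax":0,"ay":0,"az":1,"jaw":-1},{"tx":0,"ty":0,"tz":0,"ax":0,"ay":0,"az":1,"jaw":-1},{"tx":0,"ty":0,"tz":0,"ax":0,"ay":0,"az":1,"jaw":-1},{"tx":0,"ty":0,"tz":0,"ax":0,"ay":0,"az":1,"jaw":-1},{"tx":0,"ty":0,"tz":0,"ax":0,"ay":0,"az":1,"jaw":-1},{"tx":0,"ty":0,"tz":0,"ax":0,"ay":0,"az":1,"jaw":-1}]'
python3 - <<'E'
from h import *
go(.5761,-.0169,.084,90)
E
```

```text
time: 15.25
ee_pos: [0.576, -0.0172, 0.0841]
tcp_rot: [179.9, 0.0, 90.1]
wrist_force: [-2.2, -2.4, 6.1]
opening: 0.0354
grasp_force: 74.0
t 15.25 pos [ 0.576  -0.0172  0.0841] rpy [179.94   0.    90.09] F [-2.2 -2.4  6.1] M [-0.64  0.46  0.71] q6 88.2 open 0.0354 grip 74
tx 0.0003 ty 0.0001 tz 0.0001 az 0.09
```

```bash
python3 -m handwheel '[{"tx":0,"ty":0,"tz":0,"ax":0,"ay":0,"az":1,"jaw":-1},{"tx":0,"ty":0,"tz":0,"ax":0,"ay":0,"az":1,"jaw":-1},{"tx":0,"ty":0,"tz":0,"ax":0,"ay":0,"az":1,"jaw":-1},{"tx":0,"ty":0,"tz":0,"ax":0,"ay":0,"az":1,"jaw":-1},{"tx":0,"ty":0,"tz":0,"ax":0,"ay":0,"az":1,"jaw":-1},{"tx":0,"ty":0,"tz":0,"ax":0,"ay":0,"az":1,"jaw":-1},{"tx":0,"ty":0,"tz":0,"ax":0,"ay":0,"az":1,"jaw":-1},{"tx":0,"ty":0,"tz":0,"ax":0,"ay":0,"az":1,"jaw":-1},{"tx":0,"ty":0,"tz":0,"ax":0,"ay":0,"az":1,"jaw":-1},{"tx":0,"ty":0,"tz":0,"ax":0,"ay":0,"az":1,"jaw":-1}]'
python3 - <<'E'
from h import *
go(.5761,-.0169,.084,80)
c=shot('scene','s4');crop('s4',255,150,90,70,8,'s4c')
E
```

```text
time: 16.5
ee_pos: [0.576, -0.0172, 0.0841]
tcp_rot: [179.9, -0.0, 80.1]
wrist_force: [-2.3, -2.9, 6.6]
opening: 0.0351
grasp_force: 74.0
t 16.50 pos [ 0.576  -0.0172  0.0841] rpy [ 1.7995e+02 -1.0000e-02  8.0090e+01] F [-2.3 -2.9  6.6] M [-0.65  0.47  0.77] q6 98.2 open 0.0351 grip 74
tx 0.0003 ty 0.0000 tz 0.0001 az 0.09
```

```bash
python3 -m handwheel '[{"tx":0,"ty":0,"tz":0,"ax":0,"ay":0,"az":1,"jaw":-1},{"tx":0,"ty":0,"tz":0,"ax":0,"ay":0,"az":1,"jaw":-1},{"tx":0,"ty":0,"tz":0,"ax":0,"ay":0,"az":1,"jaw":-1},{"tx":0,"ty":0,"tz":0,"ax":0,"ay":0,"az":1,"jaw":-1},{"tx":0,"ty":0,"tz":0,"ax":0,"ay":0,"az":1,"jaw":-1},{"tx":0,"ty":0,"tz":0,"ax":0,"ay":0,"az":1,"jaw":-1},{"tx":0,"ty":0,"tz":0,"ax":0,"ay":0,"az":1,"jaw":-1},{"tx":0,"ty":0,"tz":0,"ax":0,"ay":0,"az":1,"jaw":-1},{"tx":0,"ty":0,"tz":0,"ax":0,"ay":0,"az":1,"jaw":-1},{"tx":0,"ty":0,"tz":0,"ax":0,"ay":0,"az":1,"jaw":-1}]'
python3 - <<'E'
from h import *
go(.5761,-.0169,.084,70)
E
```

```text
time: 17.8
ee_pos: [0.5759, -0.0172, 0.0841]
tcp_rot: [180.0, -0.0, 70.1]
wrist_force: [-1.8, -3.2, 6.5]
opening: 0.0352
grasp_force: 74.0
t 17.80 pos [ 0.5759 -0.0172  0.0841] rpy [ 1.7996e+02 -1.0000e-02  7.0090e+01] F [-1.8 -3.2  6.5] M [-0.63  0.5   0.76] q6 108.2 open 0.0352 grip 74
tx 0.0003 ty 0.0001 tz 0.0001 az 0.09
```

```bash
cat > prof.py <<'E'
from h import *
import sys
def prof(fn):
    c={k:load(fn)[k] for k in('K','k1','extrinsics','color')};im=c['color'].astype(np.float32).mean(2)
    a=np.radians(80.2);ey=np.array([np.cos(a),np.sin(a),0]);ex=np.array([np.sin(a),-np.cos(a),0]);o=np.array([.5757,-.0175,.07]);r=[]
    for s in np.arange(.07,.21,.002):
        m=np.mean([im[int(round(v)),int(round(u))] if 1 else 0 for u,v in [pix(c,o+s*ey+w*ex) for w in np.arange(-.016,.017,.004)]]);r.append(int(m))
    print(fn,r)
E
python3 - <<'E'
from prof import *
shot('top','t5')
for f in('t0','t3','t5'):prof(f)
E
```

```text
t0 [248, 248, 247, 247, 244, 232, 183, 88, 80, 78, 76, 73, 78, 96, 118, 134, 133, 123, 110, 76, 67, 67, 67, 68, 72, 86, 128, 173, 222, 233, 220, 133, 73, 68, 68, 72, 72, 72, 71, 71, 70, 76, 88, 116, 159, 206, 230, 231, 174, 90, 69, 77, 91, 121, 201, 236, 246, 246, 239, 212, 153, 108, 100, 93, 97, 98, 101, 101, 96, 88]
t3 [195, 178, 188, 215, 229, 234, 236, 239, 238, 238, 238, 239, 235, 217, 145, 82, 73, 72, 72, 69, 78, 80, 110, 120, 112, 98, 109, 149, 205, 221, 206, 122, 66, 62, 61, 65, 64, 64, 63, 63, 63, 68, 79, 104, 144, 190, 217, 218, 160, 81, 61, 69, 82, 109, 186, 225, 239, 238, 229, 199, 140, 98, 90, 84, 87, 88, 91, 91, 87, 80]
t5 [192, 143, 93, 89, 89, 92, 99, 143, 190, 218, 230, 228, 230, 230, 229, 227, 226, 227, 223, 208, 141, 86, 69, 68, 67, 63, 69, 88, 99, 95, 82, 108, 173, 206, 216, 160, 105, 66, 65, 65, 64, 64, 64, 65, 65, 66, 74, 87, 111, 169, 202, 223, 203, 171, 186, 222, 239, 238, 229, 199, 140, 98, 90, 84, 87, 88, 91, 91, 87, 79]
```

```bash
python3 -m handwheel '[{"tx":0,"ty":0,"tz":0,"ax":0,"ay":0,"az":1,"jaw":-1},{"tx":0,"ty":0,"tz":0,"ax":0,"ay":0,"az":1,"jaw":-1},{"tx":0,"ty":0,"tz":0,"ax":0,"ay":0,"az":1,"jaw":-1},{"tx":0,"ty":0,"tz":0,"ax":0,"ay":0,"az":1,"jaw":-1},{"tx":0,"ty":0,"tz":0,"ax":0,"ay":0,"az":1,"jaw":-1},{"tx":0,"ty":0,"tz":0,"ax":0,"ay":0,"az":1,"jaw":-1},{"tx":0,"ty":0,"tz":0,"ax":0,"ay":0,"az":1,"jaw":-1},{"tx":0,"ty":0,"tz":0,"ax":0,"ay":0,"az":1,"jaw":-1},{"tx":0,"ty":0,"tz":0,"ax":0,"ay":0,"az":1,"jaw":-1},{"tx":0,"ty":0,"tz":0,"ax":0,"ay":0,"az":1,"jaw":-1}]'
python3 - <<'E'
from prof import *
go(.5761,-.0169,.084,60)
shot('top','t6');prof('t6')
E
```

```text
time: 19.1
ee_pos: [0.5759, -0.0172, 0.0841]
tcp_rot: [180.0, -0.0, 60.1]
wrist_force: [-2.1, -2.9, 7.0]
opening: 0.0356
grasp_force: 74.0
t 19.10 pos [ 0.5759 -0.0172  0.0841] rpy [ 1.7996e+02 -2.0000e-02  6.0090e+01] F [-2.1 -2.9  7. ] M [-0.65  0.6   0.76] q6 118.2 open 0.0356 grip 74
tx 0.0003 ty 0.0000 tz 0.0001 az 0.09
t6 [207, 164, 98, 89, 88, 89, 91, 96, 127, 158, 202, 231, 231, 230, 230, 229, 228, 228, 227, 228, 211, 198, 118, 72, 69, 68, 64, 66, 74, 90, 100, 96, 90, 128, 189, 220, 207, 126, 68, 65, 64, 63, 64, 65, 65, 65, 65, 69, 81, 103, 130, 185, 218, 226, 225, 223, 234, 237, 229, 198, 140, 98, 90, 84, 87, 88, 91, 91, 87, 80]
```

```bash
python3 -m handwheel '[{"tx":0,"ty":0,"tz":0,"ax":0,"ay":0,"az":0.6,"jaw":-1},{"tx":0,"ty":0,"tz":0,"ax":0,"ay":0,"az":0.6,"jaw":-1},{"tx":0,"ty":0,"tz":0,"ax":0,"ay":0,"az":0.6,"jaw":-1},{"tx":0,"ty":0,"tz":0,"ax":0,"ay":0,"az":0.6,"jaw":-1},{"tx":0,"ty":0,"tz":0,"ax":0,"ay":0,"az":0.6,"jaw":-1},{"tx":0,"ty":0,"tz":0,"ax":0,"ay":0,"az":0.6,"jaw":-1},{"tx":0,"ty":0,"tz":0,"ax":0,"ay":0,"az":0.6,"jaw":-1},{"tx":0,"ty":0,"tz":0,"ax":0,"ay":0,"az":0.6,"jaw":-1},{"tx":0,"ty":0,"tz":0,"ax":0,"ay":0,"az":0.6,"jaw":-1},{"tx":0,"ty":0,"tz":0,"ax":0,"ay":0,"az":0.6,"jaw":-1}]'
python3 - <<'E'
from prof import *
go(.5761,-.0169,.084,54)
shot('top','t7');prof('t7')
E
```

```text
time: 20.4
ee_pos: [0.5759, -0.0171, 0.0841]
tcp_rot: [180.0, -0.0, 54.1]
wrist_force: [-2.1, -2.5, 6.4]
opening: 0.0351
grasp_force: 74.2
t 20.40 pos [ 0.5759 -0.0171  0.0841] rpy [ 1.7997e+02 -2.0000e-02  5.4100e+01] F [-2.1 -2.5  6.4] M [-0.62  0.66  0.76] q6 124.2 open 0.0351 grip 74
tx 0.0003 ty 0.0000 tz 0.0001 az 0.10
t7 [219, 184, 119, 107, 90, 90, 91, 95, 101, 120, 162, 205, 227, 229, 230, 230, 230, 229, 228, 227, 223, 218, 189, 114, 71, 69, 67, 67, 62, 76, 94, 108, 90, 95, 151, 206, 219, 183, 98, 71, 64, 64, 64, 65, 65, 65, 65, 66, 70, 89, 106, 151, 200, 222, 236, 232, 232, 233, 228, 198, 140, 98, 90, 84, 88, 88, 91, 91, 87, 80]
```

```bash
python3 -m handwheel '[{"tx":0,"ty":0,"tz":0,"ax":0,"ay":0,"az":0.6,"jaw":-1},{"tx":0,"ty":0,"tz":0,"ax":0,"ay":0,"az":0.6,"jaw":-1},{"tx":0,"ty":0,"tz":0,"ax":0,"ay":0,"az":0.6,"jaw":-1},{"tx":0,"ty":0,"tz":0,"ax":0,"ay":0,"az":0.6,"jaw":-1},{"tx":0,"ty":0,"tz":0,"ax":0,"ay":0,"az":0.6,"jaw":-1},{"tx":0,"ty":0,"tz":0,"ax":0,"ay":0,"az":0.6,"jaw":-1},{"tx":0,"ty":0,"tz":0,"ax":0,"ay":0,"az":0.6,"jaw":-1},{"tx":0,"ty":0,"tz":0,"ax":0,"ay":0,"az":0.6,"jaw":-1},{"tx":0,"ty":0,"tz":0,"ax":0,"ay":0,"az":0.6,"jaw":-1},{"tx":0,"ty":0,"tz":0,"ax":0,"ay":0,"az":0.6,"jaw":-1}]'
python3 - <<'E'
from prof import *
go(.5761,-.0169,.084,48)
shot('top','t8');prof('t8')
E
```

```text
time: 21.7
ee_pos: [0.5759, -0.0171, 0.0841]
tcp_rot: [180.0, -0.0, 48.1]
wrist_force: [-2.7, -2.5, 7.6]
opening: 0.0351
grasp_force: 74.3
t 21.70 pos [ 0.5759 -0.0171  0.0841] rpy [ 1.7997e+02 -2.0000e-02  4.8110e+01] F [-2.7 -2.5  7.6] M [-0.61  0.64  0.95] q6 130.2 open 0.0351 grip 74
tx 0.0004 ty 0.0000 tz 0.0001 az 0.11
t8 [221, 189, 131, 117, 94, 93, 93, 94, 98, 100, 126, 176, 204, 229, 228, 230, 231, 231, 230, 229, 228, 228, 212, 170, 113, 69, 67, 67, 62, 73, 90, 103, 87, 92, 150, 206, 218, 183, 97, 71, 64, 64, 63, 65, 65, 65, 65, 66, 70, 89, 106, 151, 200, 222, 236, 232, 232, 233, 227, 198, 140, 97, 90, 84, 88, 88, 91, 91, 87, 79]
```

The work has stopped moving and the torque is up 0.19 N m, i.e. roughly 8–10 N of clamping. Another 6°.

```bash
python3 -m handwheel '[{"tx":0,"ty":0,"tz":0,"ax":0,"ay":0,"az":0.6,"jaw":-1},{"tx":0,"ty":0,"tz":0,"ax":0,"ay":0,"az":0.6,"jaw":-1},{"tx":0,"ty":0,"tz":0,"ax":0,"ay":0,"az":0.6,"jaw":-1},{"tx":0,"ty":0,"tz":0,"ax":0,"ay":0,"az":0.6,"jaw":-1},{"tx":0,"ty":0,"tz":0,"ax":0,"ay":0,"az":0.6,"jaw":-1},{"tx":0,"ty":0,"tz":0,"ax":0,"ay":0,"az":0.6,"jaw":-1},{"tx":0,"ty":0,"tz":0,"ax":0,"ay":0,"az":0.6,"jaw":-1},{"tx":0,"ty":0,"tz":0,"ax":0,"ay":0,"az":0.6,"jaw":-1},{"tx":0,"ty":0,"tz":0,"ax":0,"ay":0,"az":0.6,"jaw":-1},{"tx":0,"ty":0,"tz":0,"ax":0,"ay":0,"az":0.6,"jaw":-1}]'
python3 - <<'E'
from prof import *
go(.5761,-.0169,.084,42)
E
```

```text
time: 23.0
ee_pos: [0.5759, -0.0171, 0.0841]
tcp_rot: [180.0, -0.0, 42.1]
wrist_force: [-2.8, -3.4, 6.6]
opening: 0.0354
grasp_force: 74.4
t 23.00 pos [ 0.5759 -0.0171  0.0841] rpy [ 1.7997e+02 -3.0000e-02  4.2130e+01] F [-2.8 -3.4  6.6] M [-0.68  0.69  1.01] q6 136.2 open 0.0354 grip 74
tx 0.0003 ty -0.0000 tz 0.0001 az 0.13
```

```bash
python3 -m handwheel '[{"tx":0,"ty":0,"tz":0,"ax":0,"ay":0,"az":0.6,"jaw":-1},{"tx":0,"ty":0,"tz":0,"ax":0,"ay":0,"az":0.6,"jaw":-1},{"tx":0,"ty":0,"tz":0,"ax":0,"ay":0,"az":0.5,"jaw":-1},{"tx":0,"ty":0,"tz":0,"ax":0,"ay":0,"az":0.5,"jaw":-1},{"tx":0,"ty":0,"tz":0,"ax":0,"ay":0,"az":0.5,"jaw":-1},{"tx":0,"ty":0,"tz":0,"ax":0,"ay":0,"az":0.5,"jaw":-1},{"tx":0,"ty":0,"tz":0,"ax":0,"ay":0,"az":0.2,"jaw":-1},{"tx":0,"ty":0,"tz":0,"ax":0,"ay":0,"az":0.2,"jaw":-1},{"tx":0,"ty":0,"tz":0,"ax":0,"ay":0,"az":0.2,"jaw":-1},{"tx":0,"ty":0,"tz":0,"ax":0,"ay":0,"az":0.2,"jaw":-1}]'
python3 - <<'E'
from prof import *
go(.5761,-.0169,.084,38)
E
```

```text
time: 24.25
ee_pos: [0.5758, -0.0171, 0.0841]
tcp_rot: [180.0, -0.0, 38.1]
wrist_force: [-3.3, -2.4, 7.0]
opening: 0.0352
grasp_force: 74.5
t 24.25 pos [ 0.5758 -0.0171  0.0841] rpy [ 1.7998e+02 -2.0000e-02  3.8150e+01] F [-3.3 -2.4  7. ] M [-0.6   0.65  1.11] q6 140.2 open 0.0352 grip 74
tx 0.0003 ty 0.0000 tz 0.0001 az 0.15
```

Torque is up 0.355 N m, about 20 N of clamping, and the angle gives the same. I'll hold, back off inside the play and lift straight.

```bash
python3 -m handwheel '[{"tx":0,"ty":0,"tz":0,"ax":0,"ay":0,"az":0,"jaw":-1},{"tx":0,"ty":0,"tz":0,"ax":0,"ay":0,"az":0,"jaw":-1},{"tx":0,"ty":0,"tz":0,"ax":0,"ay":0,"az":-1.5,"jaw":-1},{"tx":0,"ty":0,"tz":0,"ax":0,"ay":0,"az":-1.5,"jaw":-1},{"tx":0,"ty":0,"tz":-0.002,"ax":0,"ay":0,"az":0,"jaw":-1},{"tx":0,"ty":0,"tz":-0.003,"ax":0,"ay":0,"az":0,"jaw":-1},{"tx":0,"ty":0,"tz":-0.003,"ax":0,"ay":0,"az":0,"jaw":-1},{"tx":0,"ty":0,"tz":-0.003,"ax":0,"ay":0,"az":0,"jaw":-1},{"tx":0,"ty":0,"tz":-0.002,"ax":0,"ay":0,"az":0,"jaw":-1},{"tx":0,"ty":0,"tz":0,"ax":0,"ay":0,"az":0,"jaw":-1}]'
python3 - <<'E'
from prof import *
go(.5761,-.0169,.134,41)
E
```

```text
time: 25.5
ee_pos: [0.5759, -0.0172, 0.0965]
tcp_rot: [-180.0, -0.0, 40.9]
wrist_force: [0.5, -0.0, -6.0]
opening: 0.0351
grasp_force: 72.5
t 25.50 pos [ 0.5759 -0.0172  0.0965] rpy [-1.800e+02 -1.000e-02  4.091e+01] F [ 0.5 -0.  -6. ] M [ 0.08 -0.06  0.02] q6 137.4 open 0.0351 grip 72
tx 0.0004 ty -0.0000 tz -0.0375 az -0.09
```

```bash
python3 -m handwheel '[{"tx":0,"ty":0,"tz":-0.01,"ax":0,"ay":0,"az":0,"jaw":-1},{"tx":0,"ty":0,"tz":-0.02,"ax":0,"ay":0,"az":0,"jaw":-1},{"tx":0,"ty":0,"tz":-0.03,"ax":0,"ay":0,"az":0,"jaw":-1},{"tx":-0.0413,"ty":0.0197,"tz":0,"ax":0,"ay":0,"az":0,"jaw":-1},{"tx":-0.0413,"ty":0.0197,"tz":0,"ax":0,"ay":0,"az":0,"jaw":-1},{"tx":-0.0413,"ty":0.0197,"tz":0,"ax":0,"ay":0,"az":0,"jaw":-1},{"tx":-0.0413,"ty":0.0197,"tz":0,"ax":0,"ay":0,"az":0,"jaw":-1},{"tx":-0.0413,"ty":0.0197,"tz":0,"ax":0,"ay":0,"az":0,"jaw":-1},{"tx":-0.0413,"ty":0.0197,"tz":0,"ax":0,"ay":0,"az":0,"jaw":-1},{"tx":0,"ty":0,"tz":0,"ax":0,"ay":0,"az":-10,"jaw":-1}]'
python3 -m handwheel '[{"tx":0,"ty":0,"tz":0,"ax":0,"ay":0,"az":-10,"jaw":-1},{"tx":0,"ty":0,"tz":0,"ax":0,"ay":0,"az":-10,"jaw":-1},{"tx":0,"ty":0,"tz":0,"ax":0,"ay":0,"az":-10,"jaw":-1},{"tx":0,"ty":0,"tz":0,"ax":0,"ay":0,"az":-10,"jaw":-1},{"tx":0,"ty":0,"tz":0,"ax":0,"ay":0,"az":-10,"jaw":-1},{"tx":0,"ty":0,"tz":0,"ax":0,"ay":0,"az":-10,"jaw":-1},{"tx":0,"ty":0,"tz":0,"ax":0,"ay":0,"az":-10,"jaw":-1},{"tx":0,"ty":0,"tz":0,"ax":0,"ay":0,"az":-10,"jaw":-1},{"tx":0,"ty":0,"tz":0,"ax":0,"ay":0,"az":-10,"jaw":-1},{"tx":0,"ty":0,"tz":0,"ax":0,"ay":0,"az":-10,"jaw":-1}]'
python3 - <<'E'
from prof import *
go(.4658,-.2689,.0145,153.2)
E
```

```text
time: 26.75
ee_pos: [0.4646, -0.2714, 0.157]
tcp_rot: [180.0, 0.0, 50.9]
wrist_force: [0.9, 1.3, -5.5]
opening: 0.0352
grasp_force: 72.5
time: 28.0
ee_pos: [0.4659, -0.2688, 0.157]
tcp_rot: [-180.0, 0.0, 151.2]
wrist_force: [0.5, 0.9, -5.3]
opening: 0.0353
grasp_force: 72.5
t 28.00 pos [ 0.4659 -0.2688  0.157 ] rpy [-1.8000e+02  2.0000e-02  1.5124e+02] F [ 0.5  0.9 -5.3] M [ 0.01  0.05 -0.03] q6 -1.2 open 0.0353 grip 72
tx 0.0000 ty -0.0001 tz 0.1425 az -1.96
```

```bash
python3 -m handwheel '[{"tx":0,"ty":0,"tz":0.03,"ax":0,"ay":0,"az":0,"jaw":-1},{"tx":0,"ty":0,"tz":0.04,"ax":0,"ay":0,"az":0,"jaw":-1},{"tx":0,"ty":0,"tz":0.035,"ax":0,"ay":0,"az":0,"jaw":-1},{"tx":0,"ty":0,"tz":0.015,"ax":0,"ay":0,"az":0,"jaw":-1},{"tx":0,"ty":0,"tz":0.01,"ax":0,"ay":0,"az":0,"jaw":-1},{"tx":0,"ty":0,"tz":0.006,"ax":0,"ay":0,"az":0,"jaw":-1},{"tx":0,"ty":0,"tz":0.004,"ax":0,"ay":0,"az":0,"jaw":-1},{"tx":0,"ty":0,"tz":0.002,"ax":0,"ay":0,"az":0,"jaw":-1},{"tx":0,"ty":0,"tz":0.0005,"ax":0,"ay":0,"az":0,"jaw":-1},{"tx":0,"ty":0,"tz":0,"ax":0,"ay":0,"az":0,"jaw":-1}]'
python3 - <<'E'
from prof import *
go(.4658,-.2689,.014,151)
E
```

```text
time: 29.25
ee_pos: [0.4661, -0.2689, 0.0141]
tcp_rot: [-180.0, 0.0, 150.9]
wrist_force: [-0.8, -0.2, -4.4]
opening: 0.035
grasp_force: 72.7
t 29.25 pos [ 0.4661 -0.2689  0.0141] rpy [-1.8000e+02  3.0000e-02  1.5091e+02] F [-0.8 -0.2 -4.4] M [0.06 0.13 0.02] q6 -0.9 open 0.0350 grip 73
tx 0.0003 ty -0.0001 tz 0.0001 az -0.09
```

```bash
python3 -m handwheel '[{"tx":0,"ty":0,"tz":0.0006,"ax":0,"ay":0,"az":0,"jaw":-1},{"tx":0,"ty":0,"tz":0,"ax":0,"ay":0,"az":0,"jaw":-1},{"tx":0,"ty":0,"tz":0,"ax":0,"ay":0,"az":0,"jaw":0.4},{"tx":0,"ty":0,"tz":0,"ax":0,"ay":0,"az":0,"jaw":0.4},{"tx":0,"ty":0,"tz":0,"ax":0,"ay":0,"az":0,"jaw":0.4},{"tx":0,"ty":0,"tz":0,"ax":0,"ay":0,"az":0,"jaw":0.4},{"tx":0,"ty":0,"tz":-0.01,"ax":0,"ay":0,"az":0,"jaw":0.4},{"tx":0,"ty":0,"tz":-0.03,"ax":0,"ay":0,"az":0,"jaw":0.4},{"tx":0,"ty":0,"tz":-0.05,"ax":0,"ay":0,"az":0,"jaw":0.4},{"tx":0,"ty":0,"tz":-0.06,"ax":0,"ay":0,"az":0,"jaw":0.4}]'
python3 -m handwheel '[{"tx":0.05,"ty":0,"tz":-0.02,"ax":0,"ay":0,"az":0,"jaw":0.4},{"tx":0.04,"ty":0.02,"tz":0,"ax":0,"ay":0,"az":0,"jaw":0.4},{"tx":0,"ty":0.05,"tz":0,"ax":0,"ay":0,"az":0,"jaw":0.4},{"tx":0,"ty":0.05,"tz":0,"ax":0,"ay":0,"az":0,"jaw":0.4},{"tx":0,"ty":0.05,"tz":0,"ax":0,"ay":0,"az":0,"jaw":0.4},{"tx":0,"ty":0.05,"tz":0,"ax":0,"ay":0,"az":0,"jaw":0.4},{"tx":0,"ty":0.05,"tz":0,"ax":0,"ay":0,"az":0,"jaw":0.4},{"tx":0,"ty":0,"tz":0,"ax":0,"ay":0,"az":0,"jaw":0.4},{"tx":0,"ty":0,"tz":0,"ax":0,"ay":0,"az":0,"jaw":0.4},{"tx":0,"ty":0,"tz":0,"ax":0,"ay":0,"az":0,"jaw":0.4}]'
python3 - <<'E'
from prof import *
go(.4658,-.2689,.014,151)
shot('top','t9');prof('t9');crop('t9',175,140,200,110,4,'t9c')
E
```

```text
time: 30.5
ee_pos: [0.4654, -0.2685, 0.1647]
tcp_rot: [180.0, -0.1, 150.9]
wrist_force: [1.1, -0.2, 0.7]
opening: 0.0596
grasp_force: 0.0
time: 31.75
ee_pos: [0.5183, 0.01, 0.1836]
tcp_rot: [180.0, 0.0, 150.8]
wrist_force: [0.7, -0.1, -0.2]
opening: 0.0593
grasp_force: 0.0
t 31.75 pos [0.5183 0.01   0.1836] rpy [1.8000e+02 2.0000e-02 1.5084e+02] F [ 0.7 -0.1 -0.2] M [-0.   -0.03  0.04] q6 30.3 open 0.0593 grip 0
tx -0.0901 ty -0.2691 tz 0.1696 az -0.16
t9 [230, 228, 220, 212, 197, 202, 206, 215, 236, 249, 250, 251, 251, 251, 251, 251, 251, 251, 251, 251, 247, 245, 212, 173, 144, 114, 96, 92, 86, 89, 97, 95, 83, 87, 137, 188, 201, 168, 94, 70, 64, 64, 64, 65, 65, 64, 65, 66, 70, 84, 97, 138, 187, 210, 230, 230, 230, 230, 222, 193, 138, 97, 90, 84, 87, 88, 91, 91, 87, 79]
```

View pics/t9c.png

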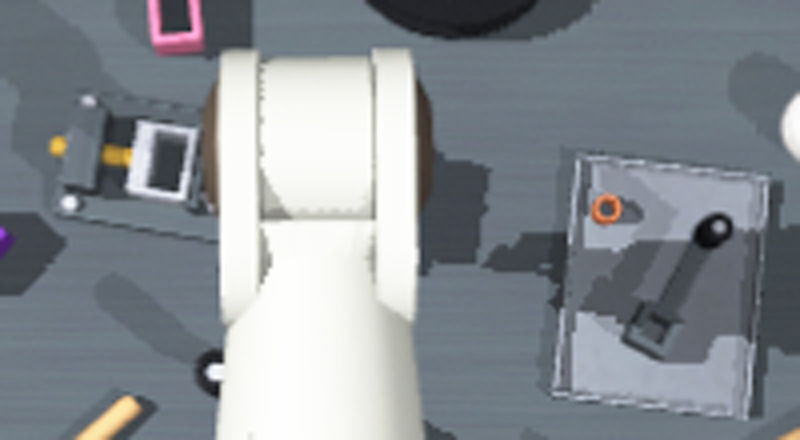

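The crank stands upright in the tray (hub at crop (655,328), knob at (715,230)). The nozzle hasn't moved, at (606,208), the work sits tight against the stop plate at (160,158), and the robot is clear of everything. Handing in.

```bash
python3 -c "
from workcell import workorder
print(workorder.job_done())"
```

```text
the job is handed in; nothing more can be done
None
```

The job is handed in: the offcut is clamped at about 20 N by feel, and the crank is off the spindle and standing upright in the tray. The last picture shows the nozzle unmoved and the arm clear, but no verdict came back; one picture I viewed was 912 pixels wide, over the 800 limit.

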